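Rack the last precision driver and lock the keeper bar

ROBOT

A 7-joint arm with a two-finger parallel gripper is mounted at the origin on a cart in front of the work surface, level with it; the furniture and walls round the work are solid. World frame = base frame: x ahead of the robot, y to its left, z up, the work surface at z = 0. Lengths are in m, angles in rad, forces in N, time in s.
With the tool pointing down it reaches from about 0.4 to 0.85 m from the base axis. Payload 4.5 kg.
Tool frame: the origin (TCP) lies at the very end of the fingers, on their centre line; the grasp point (between the pads) lies 19 mm behind it (r.grip_depth is the z of the grasp point in the tool frame, in m); z points along the fingers, y is the line along which they close (so a half turn about z gives the same grasp; the last joint's range is limited). The gripper opens to 88 mm and grips with 3 to 60 N. Pads are 18 mm wide; open, the fingers measure 123 mm over their backs; the gripper's body (75 mm by 187 mm) begins 45 mm behind the grasp point.
Start: joints at [-1.299, 0.689, -0.195, 1.565, 0.157, 0.902, -0.215], TCP at [0.147, 0.607, 0.239] pointing down, gripper open.
Joint ranges: [-3.01, 3.01], [-0.46, 2.08], [-1.47, 1.51], [0.13, 2.56], [-1, 4.14], [0.04, 2.09], [-2.66, 2.66]. Speed limits (rad/s): [2.57, 2.57, 3.14, 3.14, 3.14, 3.14, 3.14].

INTERFACE

Orientations are given as a unit quaternion [x, y, z, w].
In Python, from plant import r gives the robot as it stands.
- The arm moves only by the shell command python3 steer.py 'ROWS' [FORCE]. ROWS is a JSON list of rows, 1 to 10 of them, each of 7 numbers: the opening from 0.0 (shut) to 1.0 (fully open), then dx, dy, dz in m, then a rotation vector rx, ry, rz in rad; each row is the pose to reach, as a shift and turn from the pose commanded when the command began, along the tool's axes at that moment; what a row does not reach only later rows make up. A row lasts 1/10 s, in which the tool goes at most 0.05 m and 0.15 rad, less where a joint would pass 70% of its speed; a pose out of reach is approached as far as the arm can. The fingers move at their own pace and stop on an object; FORCE is the grip in N (left out, the last holds). Time passes only in rows, so rows that do not move let the fingers close. It prints the time, the measured TCP pose, the force, the opening and the grip force at its end.
- r.get_state(): the state, without advancing time (a new reading comes with each control period).
- r.snapshot(name): name is "scene" or "top" or "wrist"; returns the picture (384x512x3 uint8, red, green, blue); there is no depth.
- r.camera_params(name): a dict with "fx", "fy", "cx", "cy" (pixels), "k1" (the pictures are not rectified: a ray, as slopes to the right and down, at radius r is drawn at 1 + k1 r^2 times it, then the intrinsics apply), "rvec" (rotation vector, rad) and "tvec" (3), from world to camera coordinates, as OpenCV has them. Camera axes: x right, y down, z forward; pixel columns grow to the right and rows downward; lengths in m; the calibration is good to about 2 mm. A picture is of the moment at which its call begins: read the wrist's pose just before it. camera_params takes no time and is no camera call; for the wrist camera it gives the pose at the moment of the call.
- r.finish_job(): hands the job in; it is judged then, once.
The state is a dict: "clock": time; "q": joint angles; "qd": joint speeds; "joint_torque": joint torques, N m; "tool_pos": TCP position; "eef_rot": TCP orientation; "contact_force": force on the tool from outside, world axes, zero at the start; "moment": the same for the moment, N m; "opening": opening from 0.0 (shut) to 1.0 (fully open); "finger_force": force on a finger pad.
Only numpy, scipy, OpenCV 4.12 (cv2) and the standard library are available. Lean on these libraries where they do the work, as an engineer would, in place of code of your own. Each camera call takes 0.05 s, during which the arm holds its last target. There are 200 camera calls.

TASK

The driver rack is being packed for a home visit: pick up the precision screwdriver that was left on the bench and lay it in the rack's empty cradle, the same way round and in line with the other three. Then swing the keeper bar across the four handles and push it fully home, past its spring roller, so that it stays locked against its stop; the other drivers stay in their cradles, and the marker pen and the dial gauge on the bench stay where they are.

Things in the scene. Friction and masses are not known exactly. Their poses are not given: they have to be found in the camera images.
- driver_rack: aluminium driver rack stuck to the bench by suction feet. Plate 245 x 172 mm, top 10 mm above the bench, 5 mm lips on its long sides. Two grey combs with V cradles carry 4 drivers along the rack's y axis, handles to -y, at x = -57, -19 (empty), +19, +57 mm. Origin on the bench under the middle of the combs; x along the row (away from the robot at yaw 0), z up
- empty_cradle (a point): empty cradle, second from the near end: point on a seated driver's axis, 30 mm above the bench, under which the middle of its length belongs; axes as the rack, y from handle to blade. 90 degree Vs: handle comb at rack y -66 to -54 mm, 12 mm deep, top 35 mm above the bench; blade comb at y +23 to +33 mm, 10 mm deep, top 38 mm
- keeper (a joint): keeper bar: flat steel bar swinging level about an upright pivot, stays where left. 0 = fully home over the handles along the rack's +x, grows (rad, to 1.9) as it opens clockwise seen from above to the rack's -y side. Its nose meets a sprung roller at 0.08 rad (about 10 N at the knob to pass), crest at 0.04, then the roller draws it home and holds it. Short of the crest it is not locked
- keeper_hinge (a point): pivot of the keeper bar on the bar's underside, 38 mm above the bench, at rack x = -90, y = -28 mm; axis vertical. The bar is 14 mm wide, 6 mm thick (38 to 44 mm above the bench); its round nose is 180 mm from the pivot; the roller's housing and the stop stand past the nose at the rack's far (+x) end, 48 mm above the bench
- keeper_knob (a point): top centre of the upright round black knob on the keeper bar, 14 mm in diameter, 30 mm tall (44 to 74 mm above the bench), 150 mm from the pivot; its x axis runs along the bar from the pivot to the free end. May be gripped from above or pushed sideways. Near it stand a 0.09 m high board left of y = 0.25 and a 0.25 m high metal bath, nearest corner x = 0.66, y = -0.02
- loose_driver: loose precision screwdriver lying on the bench right of the rack: red handle 10.4 mm in diameter and 66 mm long with white butt, steel blade 2.8 mm in diameter, 141 mm overall, about 24 g. Origin under the middle of its length, 5.2 mm below its axis; handle along -y (-70 to -4 mm), blade along +y (to +70 mm); it may roll. Balance point at y = -32 mm
- loose_handle (a point): point on the axis of the loose driver at its balance point, the middle of the handle (y = -32 mm), where to grip it
- loose_blade (a point): point on the axis of the loose driver's blade, 10 mm from the tip (y = +60 mm)
- near_driver (a point): point on the axis, at the middle of the handle (32 mm from the middle of its length), of a precision screwdriver like the loose one that already lies in the nearest (rack x = -57 mm) cradle of the rack
- third_driver (a point): point on the axis, at the middle of the handle (32 mm from the middle of its length), of a precision screwdriver like the loose one that already lies in the third (rack x = +19 mm) cradle of the rack
- far_driver (a point): point on the axis, at the middle of the handle (32 mm from the middle of its length), of a precision screwdriver like the loose one that already lies in the farthest (rack x = +57 mm) cradle of the rack
- marker_pen: white and black marker pen, 135 mm long, 17 mm thick, lying on the bench near the loose driver, roughly parallel to it; the two can have changed places; origin under its middle, length along y
- dial_gauge: round white lens thickness gauge, 39 mm in diameter, 13 mm high, on the bench between the loose driver, the pen and the rack; origin under its centre

How it is judged:
By the outcome, as a careful person would: the job done as asked, in the order asked, and still so for the second after the job is handed in, with the robot touching nothing.
It also fails if it takes over 54 s, if anything falls off the work surface, if the arm or the gripper's body presses on something with over 40 N, if the wrist force passes 120 N, or if a joint passes its speed limit or range.

## Working session

There is one attempt and no reset: what is moved stays moved. The work goes in short steps, Python scripts to look and compute and a shell command to move; the robot and the scene stay as the last step left them, time stands still between calls to the robot, and variables do not carry over. Pictures are saved under pics/ and viewed, at most 10 in all, crops included, and the job is handed in when it is done.

```bash
ls; mkdir -p pics
python3 - <<'E'
from plant import r
import cv2
s=r.get_state();print(s)
for n in("scene","top"):
    cv2.imwrite(f"pics/{n}0.png",r.snapshot(n)[:,:,::-1]);print(n,r.camera_params(n))
E
```

```text
pics
plant.py
steer.py
{'clock': 0.0, 'q': array([-1.29916688,  0.69003126, -0.19451497,  1.56634817,  0.1572972 ,
        0.90251465, -0.21511376]), 'qd': array([ 0.00037499, -0.0013169 ,  0.00098503, -0.00018588, -0.00074611,
        0.00070896, -0.00177796]), 'joint_torque': array([-2.21519022e-04, -5.27558613e+01, -1.26710594e+00, -1.53428328e+01,
       -5.26681042e-02,  6.42982821e-03,  1.58259268e-04]), 'tool_pos': array([0.14714201, 0.60676646, 0.23787946]), 'eef_rot': array([ 1.18599763e-01,  9.92941682e-01, -9.53584681e-04, -4.67208743e-05]), 'contact_force': array([-0.48912827,  0.32118179,  0.68695236]), 'moment': array([-0.01476827,  0.03314938,  0.00449734]), 'finger_force': 0.0, 'opening': 1.0007469579464545}
scene {'fx': 446.93792078589667, 'fy': 446.93792078589667, 'cx': 246.06550986797032, 'cy': 181.55657865107298, 'k1': -0.1498619330089848, 'rvec': array([ 0.50671529,  2.56042814, -1.39899   ]), 'tvec': array([0.50656147, 0.02270344, 0.98835765])}
top {'fx': 415.83099446684224, 'fy': 415.83099446684224, 'cx': 255.40689714190907, 'cy': 192.10803366632587, 'k1': -0.10085832191520455, 'rvec': array([ 2.17966762, -2.14127776,  0.16053622]), 'tvec': array([-0.12603402,  0.50870969,  0.9350398 ])}
```

Run:
```python
import cv2
im=cv2.imread("pics/top0.png");cv2.imwrite("pics/top0b.png",cv2.resize(im,(768,576),interpolation=cv2.INTER_CUBIC))
```

```text
(no output)
```

View pics/top0b.png

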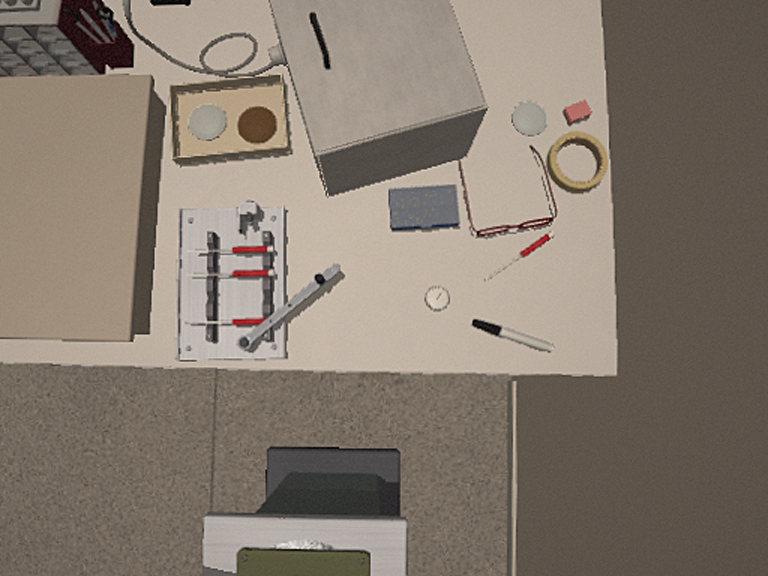

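View pics/scene0.png

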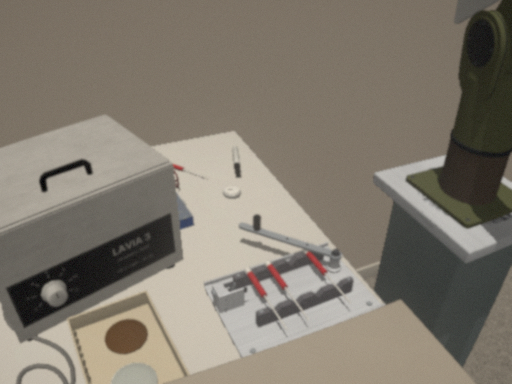

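The top view shows the rack around (232,283) with its empty cradle near row 298, keeper open with its knob at (320,279). The loose driver runs from its butt at (550,237) to its tip at (486,279). The pen is at (512,335) and the gauge at (437,298). I'll enlarge these areas next.

Run:
```python
import cv2
im=cv2.imread("pics/top0.png")
a=cv2.resize(im[130:245,115:235],None,fx=5,fy=5,interpolation=cv2.INTER_CUBIC)
cv2.imwrite("pics/rack.png",a)
b=cv2.resize(im[145:240,275:375],None,fx=6,fy=6,interpolation=cv2.INTER_CUBIC);cv2.imwrite("pics/loose.png",b)
```

```text
(no output)
```

View pics/rack.png

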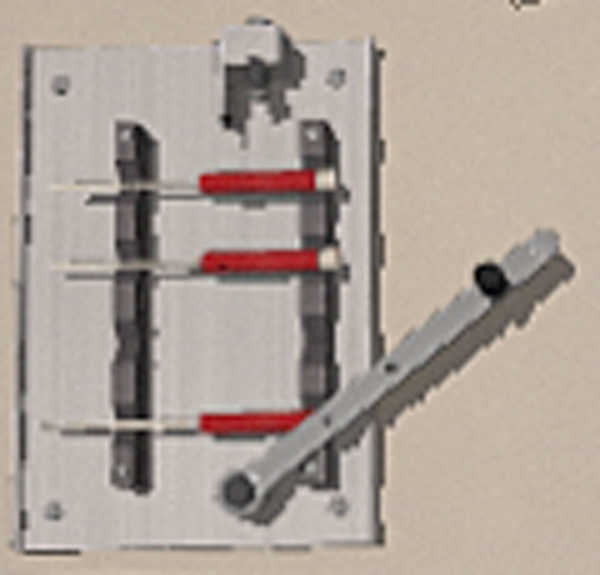

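View pics/loose.png

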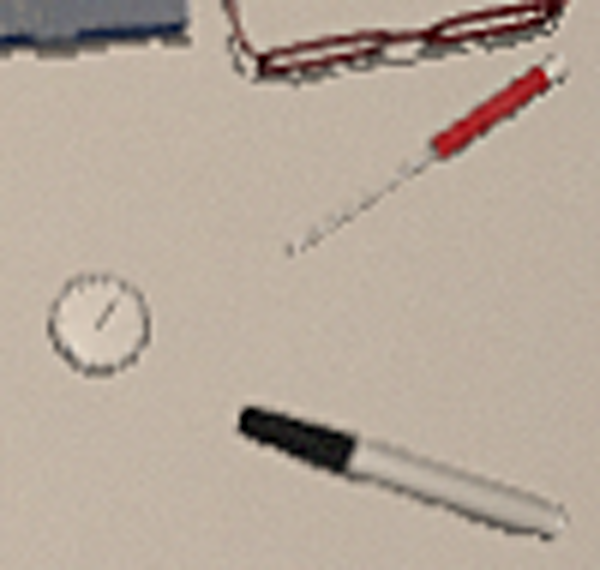

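The crops give me these rack features: far driver axis (333,179)-(201,183)-(52,186), third (340,260)-(202,263)-(55,266), near handle front (201,423) and tip (45,427), pivot (238,490), knob top (491,278). The loose driver's butt is at (560,70), handle front (437,152) and tip (290,250).

```bash
cat > h.py <<'E'
import numpy as np, cv2
from scipy.spatial.transform import Rotation as R
def ray(c,px):
    K=np.array([[c["fx"],0,c["cx"]],[0,c["fy"],c["cy"]],[0,0,1]])
    n=cv2.undistortPoints(np.array(px,float).reshape(-1,1,2),K,np.array([c["k1"],0,0,0])).reshape(-1,2)
    M=R.from_rotvec(c["rvec"]).as_matrix(); d=np.c_[n,np.ones(len(n))]@M
    return -M.T@c["tvec"], d
def world(c,px,z):
    o,d=ray(c,px); t=(np.asarray(z)-o[2])/d[:,2]; return o+d*t[:,None]
def project(c,P):
    K=np.array([[c["fx"],0,c["cx"]],[0,c["fy"],c["cy"]],[0,0,1]])
    return cv2.projectPoints(np.array(P,float).reshape(-1,1,3),c["rvec"],c["tvec"],K,np.array([c["k1"],0,0,0.]))[0].reshape(-1,2)
E
cat > m1.py <<'E'
from h import *; from plant import r
from scipy.optimize import least_squares
c=r.camera_params("top")
up=lambda p,s,x,y:(np.array(p,float)+.5)/s-.5+np.array([x,y])
# rack
px=up([(333,179),(201,183),(52,186),(340,260),(202,263),(55,266),(201,423),(45,427)],5,115,130)
m=np.array([(57,-70),(57,-4),(57,70),(19,-70),(19,-4),(19,70),(-57,-4),(-57,70)])/1e3
W=world(c,px,np.full(8,.030))[:,:2]
def f(p):
    a=p[2];Q=np.array([[np.cos(a),-np.sin(a)],[np.sin(a),np.cos(a)]]);return (m@Q.T+p[:2]-W).ravel()
s=least_squares(f,[.5,.3,0],loss='soft_l1',f_scale=.002);print("rack",s.x,"res mm",(s.fun.reshape(-1,2)*1e3).round(1).tolist())
co=world(c,up([(25,45),(372,38),(382,545),(15,550)],5,115,130),np.full(4,.01));print("corners",co.round(4).tolist())
k=world(c,up([(238,490),(491,278)],5,115,130),[.05,.074]);print("hinge,knob",k.round(4).tolist())
a=s.x[2];Q=np.array([[np.cos(a),-np.sin(a)],[np.sin(a),np.cos(a)]])
h=s.x[:2]+Q@[-.09,-.028];d=Q.T@(k[1,:2]-h);print("hinge pred",h,"keeper",-np.arctan2(d[1],d[0]),"len",np.hypot(*d))
print("empty",s.x[:2]+Q@[-.019,0],"empty grip",s.x[:2]+Q@[-.019,-.032],[ (s.x[:2]+Q@[x,-.032]).round(4).tolist() for x in(-.057,.019,.057)])
L=world(c,up([(560,70),(437,152),(290,250)],6,275,145),[.0052]*3);print("loose",L.round(4).tolist())
v=L[2]-L[0];v/=np.hypot(*v[:2]);print("len",np.hypot(*(L[2]-L[0])[:2]),"yaw(y axis)",np.degrees(np.arctan2(-v[0],v[1])))
mid=np.mean([L[0]+.070*v,L[1]+.004*v,L[2]-.070*v],0);print("balance",mid-.032*v)
print(world(c,up([(100,323),(245,418),(560,520)],6,275,145),[.013,.008,.008]).round(3).tolist())
E
python3 m1.py
python3 - <<'E'
from plant import r
print(r.camera_params("wrist"))
E
```

```text
rack [0.51174731 0.12299417 0.04307076] res mm [[-0.2, -4.0], [-0.0, -0.8], [-0.6, 1.8], [0.6, -0.7], [0.3, 0.0], [-0.1, 3.9], [-0.1, -0.1], [0.1, 0.2]]
corners [[0.6401, 0.2177, 0.01], [0.6461, 0.0468, 0.01], [0.4006, 0.0328, 0.01], [0.3943, 0.2077, 0.01]]
hinge,knob [[0.4234, 0.0938, 0.05], [0.5194, -0.0207, 0.074]]
hinge pred [0.42303639 0.09114496] keeper 0.902357771247653 len 0.14764332094961358
empty [0.49276493 0.12217607] empty grip [0.49414277 0.09020575] [[0.4562, 0.0886], [0.5321, 0.0918], [0.5701, 0.0935]]
loose [[0.6092, -0.3932, 0.0052], [0.5737, -0.3413, 0.0052], [0.5322, -0.2807, 0.0052]]
len 0.13629861423275572 yaw(y axis) 34.37809301782209
balance [ 0.58901694 -0.3636944   0.0052    ]
[[0.5, -0.203, 0.013], [0.464, -0.262, 0.008], [0.425, -0.389, 0.008]]
{'fx': 295.5318739976069, 'fy': 295.5318739976069, 'cx': 258.0984254449265, 'cy': 192.85654335087355, 'k1': 0.0032112577602791295, 'rvec': array([-2.26247652, -1.78208558, -0.27988347]), 'tvec': array([-0.62311672, -0.04421669,  0.39025544])}
```

```bash
A='[0.2,-0.379,-0.276,0,0,0,0.733]'; python3 steer.py '[[0.2,-0.379,-0.276,0,0,0,0.733],[0.2,-0.379,-0.276,0,0,0,0.733],[0.2,-0.379,-0.276,0,0,0,0.733],[0.2,-0.379,-0.276,0,0,0,0.733],[0.2,-0.379,-0.276,0,0,0,0.733],[0.2,-0.379,-0.276,0,0,0,0.733],[0.2,-0.379,-0.276,0,0,0,0.733],[0.2,-0.379,-0.276,0,0,0,0.733],[0.2,-0.379,-0.276,0,0,0,0.733],[0.2,-0.379,-0.276,0,0,0,0.733]]' 10
```

```text
clock: 1.1
tool_pos: [0.4538, 0.2443, 0.2385]
eef_rot: [0.47, 0.883, -0.001, 0.001]
contact_force: [0.3, 0.4, 0.6]
opening: 0.197
finger_force: 0.0
```

```bash
python3 steer.py '[[0.2,-0.328,-0.14,0,0,0,0],[0.2,-0.328,-0.14,0,0,0,0],[0.2,-0.328,-0.14,0,0,0,0],[0.2,-0.328,-0.14,0,0,0,0],[0.2,-0.328,-0.14,0,0,0,0],[0.2,-0.328,-0.14,0,0,0,0],[0.2,-0.328,-0.14,0,0,0,0],[0.2,-0.328,-0.14,0,0,0,0]]' && python3 steer.py '[[0.2,-0.255,-0.09,0.1,0,0,0],[0.2,-0.255,-0.09,0.1,0,0,0],[0.2,-0.255,-0.09,0.1,0,0,0],[0.2,-0.255,-0.09,0.1,0,0,0],[0.2,-0.255,-0.09,0.1,0,0,0],[0.2,-0.255,-0.09,0.1,0,0,0],[0.2,-0.255,-0.09,0.1,0,0,0],[0.2,-0.255,-0.09,0.1,0,0,0]]'
python3 - <<'E'
from plant import r
import cv2,pickle
from h import *
print(r.get_state()["tool_pos"]); c=r.camera_params("wrist");im=r.snapshot("wrist");pickle.dump(c,open("c1.pkl","wb"))
cv2.imwrite("pics/w1.png",im[:,:,::-1]);print(project(c,[[.589,-.3637,.0052],[.5322,-.2807,.0052],[.6092,-.3932,.0052]]))
E
```

```text
clock: 1.9
tool_pos: [0.5201, -0.1083, 0.2384]
eef_rot: [0.472, 0.882, -0.002, 0.001]
contact_force: [-0.6, -0.3, -0.3]
opening: 0.201
finger_force: 0.0
clock: 2.7
tool_pos: [0.5894, -0.3605, 0.1375]
eef_rot: [0.467, 0.884, 0.0, -0.001]
contact_force: [0.1, 1.3, 0.1]
opening: 0.204
finger_force: 0.0
[ 0.58941015 -0.3605461   0.13750791]
[[255.87002379 184.41722282]
 [255.59279504  73.91645279]
 [255.96416364 218.19876006]]
```

View pics/w1.png

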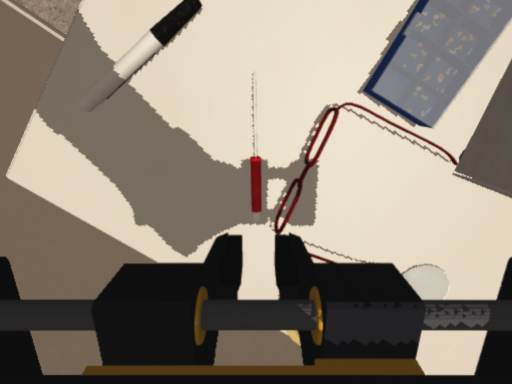

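The wrist picture shows the driver axis from its butt (256.5,221) through the handle front (256,156) to the tip (254,72). The spectacle frame is about 28 px to the right of the handle middle, so I'll keep the fingers narrow there.

Run:
```python
import pickle
from h import *
from plant import r
c=pickle.load(open("c1.pkl","rb"));s=r.get_state()
L=world(c,[(256.5,221),(256,156),(254,72)],[.0052]*3);print(L.round(4).tolist())
v=L[2]-L[0];print("len",np.linalg.norm(v));v/=np.linalg.norm(v);yaw=np.arctan2(-v[0],v[1])
mid=np.mean([L[0]+.070*v,L[1]+.004*v,L[2]-.070*v],0);g=mid-.030*v
M=R.from_quat(s["eef_rot"]).as_matrix();print("yaw",yaw,"toolx yaw",np.arctan2(M[1,1],M[0,1]))
print("grip",g,"tool shift",M.T@(np.r_[g[:2],.002]-s["tool_pos"]))
gl=world(c,[(278,230),(283,197),(290,190)],[.004]*3);print("glass in tool",((gl-g)@M).round(4).tolist())
```

```text
[[0.6114, -0.3954, 0.0052], [0.5733, -0.3404, 0.0052], [0.5302, -0.2802, 0.0052]]
len 0.14098129053289676
yaw 0.6138598368499506 toolx yaw 0.6012370827447429
grip [ 0.58812968 -0.36211253  0.0052    ] tool shift [-0.00162591 -0.00343758  0.13626003]
glass in tool [[-0.0513, 0.0225, 0.0011], [-0.0152, 0.0268, 0.0012], [-0.0079, 0.0336, 0.0012]]
```

```bash
python3 steer.py '[[0.2,-0.002,-0.0035,0.05,0,0,-0.013],[0.2,-0.002,-0.0035,0.1,0,0,-0.013],[0.2,-0.002,-0.0035,0.115,0,0,-0.013],[0.2,-0.002,-0.0035,0.125,0,0,-0.013],[0.2,-0.002,-0.0035,0.131,0,0,-0.013],[0.2,-0.002,-0.0035,0.135,0,0,-0.013],[0.2,-0.002,-0.0035,0.135,0,0,-0.013],[0.2,-0.002,-0.0035,0.135,0,0,-0.013]]'
python3 - <<'E'
from plant import r
from h import *
s=r.get_state();M=R.from_quat(s["eef_rot"]).as_matrix();print(s["tool_pos"],M.T@(np.array([.58813,-.36211,.002])-s["tool_pos"]),np.arctan2(M[1,1],M[0,1]))
E
```

```text
clock: 3.55
tool_pos: [0.589, -0.3652, 0.005]
eef_rot: [0.461, 0.887, 0.0, 0.001]
contact_force: [0.1, -0.4, 0.1]
opening: 0.199
finger_force: 0.0
[ 0.58898193 -0.36516754  0.00502789] [0.0029968 0.0010589 0.0030233] 0.6129058124665339
```

Close to the target, so I'll lower 2.5 mm and close.

```bash
python3 steer.py '[[0.2,0.003,0.001,0.0025,0,0,0],[0.2,0.003,0.001,0.0025,0,0,0],[0.0,0.003,0.001,0.0025,0,0,0],[0.0,0.003,0.001,0.0025,0,0,0],[0.0,0.003,0.001,0.0025,0,0,0],[0.0,0.003,0.001,0.0025,0,0,0],[0.0,0.003,0.001,0.0025,0,0,0],[0.0,0.003,0.001,0.0025,0,0,0]]' 20
```

```text
clock: 4.35
tool_pos: [0.5873, -0.3616, 0.0013]
eef_rot: [0.461, 0.888, 0.0, -0.0]
contact_force: [0.4, 1.3, 2.6]
opening: 0.111
finger_force: 20.0
```

```bash
python3 steer.py '[[0.0,0,0,-0.05,0,0,0],[0.0,0,0,-0.1,0,0,0],[0.0,0.04,0.017,-0.12,0,0,0.08],[0.0,0.08,0.035,-0.12,0,0,0.16],[0.0,0.12,0.052,-0.12,0,0,0.24],[0.0,0.16,0.07,-0.12,0,0,0.32],[0.0,0.2,0.087,-0.12,0,0,0.4],[0.0,0.24,0.104,-0.12,0,0,0.48],[0.0,0.28,0.122,-0.12,0,0,0.568],[0.0,0.32,0.139,-0.12,0,0,0.568]]'
python3 - <<'E'
from plant import r
from h import *
s=r.get_state();M=R.from_quat(s["eef_rot"]).as_matrix();print(s["tool_pos"],M.T@(np.array([.4940,.0932,.12])-s["tool_pos"]),np.arctan2(M[1,1],M[0,1]))
E
```

```text
clock: 5.35
tool_pos: [0.5168, -0.0184, 0.1213]
eef_rot: [0.692, 0.722, 0.0, 0.0]
contact_force: [0.6, 0.0, 0.1]
opening: 0.109
finger_force: 20.0
[ 0.51678529 -0.01843562  0.1212908 ] [ 0.11251156 -0.01797154  0.00123356] 0.04295706065663378
```

```bash
python3 steer.py '[[0.0,0.04,-0.006,0,0,0,0],[0.0,0.08,-0.012,0,0,0,0],[0.0,0.108,-0.018,0,0,0,0],[0.0,0.108,-0.018,0,0,0,0],[0.0,0.108,-0.018,0,0,0,0],[0.0,0.108,-0.018,0,0,0,0]]'
python3 - <<'E'
from plant import r
from h import *
import pickle
s=r.get_state();c=r.camera_params("wrist");im=r.snapshot("wrist");pickle.dump((s,c),open("c2.pkl","wb"))
cv2.imwrite("pics/w2.png",cv2.resize(im[:,:,::-1],(768,576),interpolation=cv2.INTER_CUBIC))
M=R.from_quat(s["eef_rot"]).as_matrix();print(s["tool_pos"],M.T@(np.array([.4940,.0932,.12])-s["tool_pos"]),np.arctan2(M[1,1],M[0,1]))
E
```

```text
clock: 5.95
tool_pos: [0.4945, 0.0855, 0.1213]
eef_rot: [0.692, 0.722, -0.0, 0.001]
contact_force: [0.8, -0.5, -0.2]
opening: 0.107
finger_force: 20.0
[0.4945131  0.08549217 0.12129055] [ 0.00772412 -0.00018274  0.00128223] 0.042927505334544806
```

View pics/w2.png

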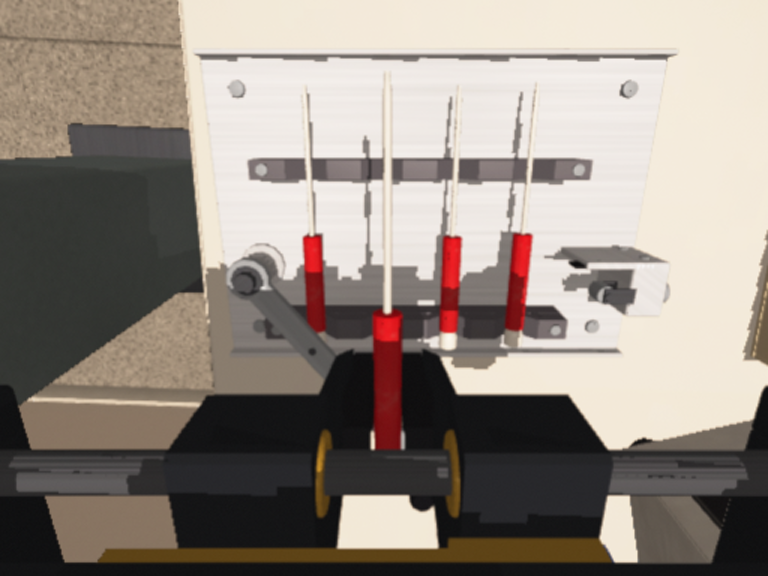

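The held driver runs from its handle front (388,313) to its tip (387.5,73). Seated drivers: near (313,236)-(306,86), third (452,237)-(459,84), far (522,234)-(536,83).

Run:
```python
from h import *
import pickle
from scipy.optimize import least_squares
s,c=pickle.load(open("c2.pkl","rb"))
f=lambda p:(np.array(p,float)+.5)/1.5-.5
W=world(c,f([(313,236),(306,86),(452,237),(459,84),(522,234),(536,83)]),[.030]*6)[:,:2]
m=np.array([(-57,-4),(-57,70),(19,-4),(19,70),(57,-4),(57,70)])/1e3
def g(p):
    a=p[2];Q=np.array([[np.cos(a),-np.sin(a)],[np.sin(a),np.cos(a)]]);return (m@Q.T+p[:2]-W).ravel()
o=least_squares(g,[.51,.12,.04]);print(o.x,(o.fun.reshape(-1,2)*1e3).round(1).tolist())
a=o.x[2];Q=np.array([[np.cos(a),-np.sin(a)],[np.sin(a),np.cos(a)]])
H=world(c,f([(388,313),(387.5,73)]),[.1252]*2);print("held",H,"len",np.linalg.norm(H[1]-H[0]))
print("held in rack",((H[:,:2]-o.x[:2])@Q).round(4).tolist(),"yaw held",np.arctan2(-(H[1]-H[0])[0],(H[1]-H[0])[1]))
d=np.array([[-.019,-.004],[-.019,.07]])@Q.T+o.x[:2]-H[:,:2]
M=R.from_quat(s["eef_rot"]).as_matrix();print("shift tool",(np.c_[d,[0,0]]@M).round(4))
```

```text
[0.510152   0.12324451 0.04934387] [[-0.5, 0.1], [-1.3, 0.0], [0.4, 1.1], [0.1, -0.4], [0.8, -0.3], [0.6, -0.6]]
held [[0.49460355 0.11039794 0.1252    ]
 [0.49116983 0.18465404 0.1252    ]] len 0.07433544661118183
held in rack [[-0.0162, -0.0121], [-0.0159, 0.0623]] yaw held 0.04620872817314303
shift tool [[ 0.008  -0.0029 -0.    ]
 [ 0.0077 -0.0031 -0.    ]]
```

```bash
python3 steer.py '[[0.0,0.008,-0.002,0.03,0,0,0],[0.0,0.008,-0.002,0.06,0,0,0],[0.0,0.008,-0.002,0.08,0,0,0],[0.0,0.008,-0.002,0.08,0,0,0],[0.0,0.008,-0.002,0.08,0,0,0],[0.0,0.008,-0.002,0.08,0,0,0]]'
python3 - <<'E'
from plant import r
from h import *
import pickle
s=r.get_state();c=r.camera_params("wrist");im=r.snapshot("wrist");pickle.dump((s,c),open("c3.pkl","wb"))
cv2.imwrite("pics/w3.png",cv2.resize(im[:250,70:440,::-1],(740,500),interpolation=cv2.INTER_CUBIC))
print(s["tool_pos"],s["contact_force"])
E
```

```text
clock: 6.6
tool_pos: [0.4925, 0.0944, 0.0422]
eef_rot: [0.691, 0.722, 0.001, 0.001]
contact_force: [0.7, 0.4, -0.8]
opening: 0.108
finger_force: 20.0
[0.49250726 0.09437197 0.04222267] [ 0.66380279  0.41086043 -0.8036294 ]
```

View pics/w3.png

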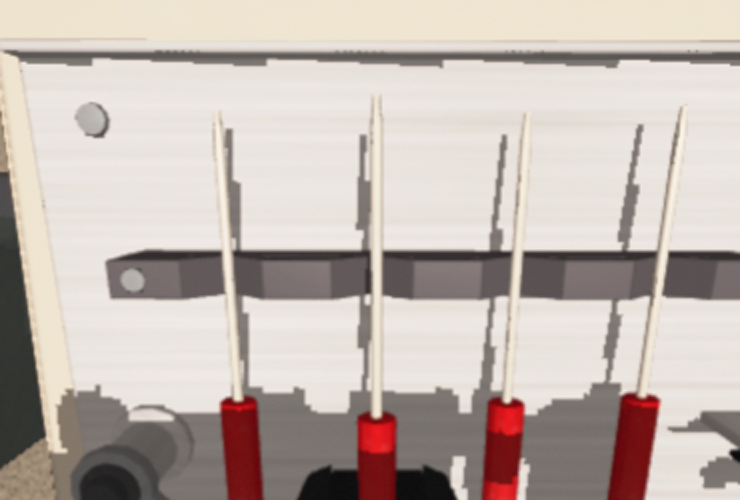

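Handle fronts and tips in this crop: near (239,400)/(217,113), held (377,415)/(376,97), third (506,401)/(527,114), far (641,397)/(683,107).

Run:
```python
from h import *
import pickle
s,c=pickle.load(open("c3.pkl","rb"))
f=lambda p:(np.array(p,float)+.5)/2-.5+np.array([70,0])
W=world(c,f([(239,400),(217,113),(506,401),(527,114),(641,397),(683,107),(377,415),(376,97)]),[.030]*6+[.0461]*2)
a=.047;Q=np.array([[np.cos(a),-np.sin(a)],[np.sin(a),np.cos(a)]])
print(((W[:,:2]-s["tool_pos"][:2])@Q*1e3).round(1))
```

```text
[[-37.9  24.1]
 [-37.7  98.2]
 [ 37.6  23.6]
 [ 37.8  97.8]
 [ 75.6  24.7]
 [ 75.6  99.2]
 [  1.1  25.6]
 [  1.   99.4]]
```

```bash
python3 steer.py '[[0.0,-0.0012,-0.001,0.004,0,0,0],[0.0,-0.0012,-0.001,0.008,0,0,0],[0.0,-0.0012,-0.001,0.011,0,0,0],[0.0,-0.0012,-0.001,0.0135,0,0,0],[0.0,-0.0012,-0.001,0.015,0,0,0],[0.0,-0.0012,-0.001,0.015,0,0,0]]'
```

```text
clock: 7.25
tool_pos: [0.4911, 0.0938, 0.0261]
eef_rot: [0.691, 0.723, 0.0, 0.0]
contact_force: [0.8, 0.4, 0.7]
opening: 0.11
finger_force: 20.0
```

```bash
python3 steer.py '[[0.14,0,0,0,0,0,0],[0.14,0,0,0,0,0,0],[0.22,0,0,0,0,0,0],[0.22,0,0,0,0,0,0],[0.22,0,0,0,0,0,0],[0.22,0,0,-0.01,0,0,0],[0.22,0,0,-0.03,0,0,0],[0.22,0,0,-0.07,0,0,0],[0.22,0,0,-0.095,0,0,0],[0.22,0,0,-0.095,0,0,0]]'
python3 - <<'E'
from plant import r
from h import *
import pickle
s=r.get_state();c=r.camera_params("wrist");im=r.snapshot("wrist");pickle.dump((s,c),open("c4.pkl","wb"))
cv2.imwrite("pics/w4.png",cv2.resize(im[:,:,::-1],(768,576),interpolation=cv2.INTER_CUBIC))
print(s["tool_pos"],s["contact_force"])
E
```

```text
clock: 8.25
tool_pos: [0.4926, 0.094, 0.1247]
eef_rot: [0.691, 0.723, 0.003, 0.002]
contact_force: [0.4, -0.5, 0.3]
opening: 0.224
finger_force: 0.0
[0.49261502 0.09403335 0.12468824] [ 0.39278987 -0.52223112  0.2569076 ]
```

View pics/w4.png

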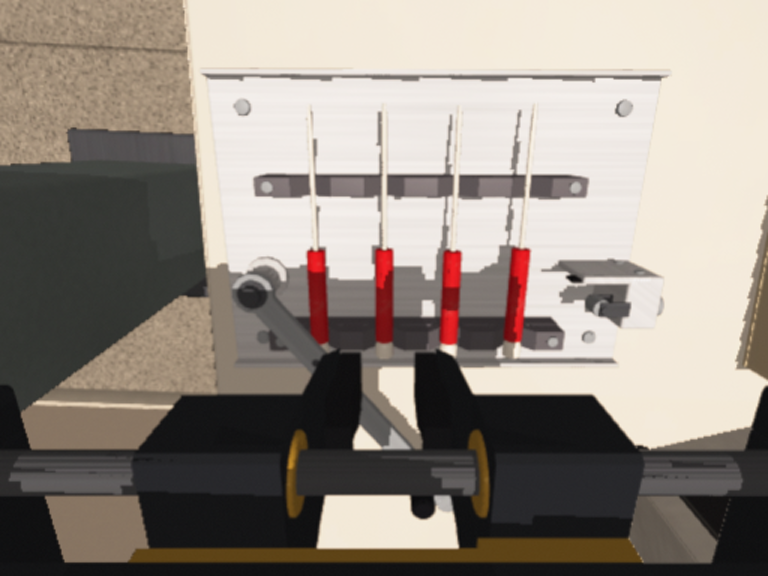

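The driver sits in the cradle in line with the other three: handle fronts at row ~250 and tips at row ~106. The knob is at (424,505).

Run:
```python
from h import *
import pickle
s,c=pickle.load(open("c4.pkl","rb"))
f=lambda p:(np.array(p,float)+.5)/1.5-.5
print("q",s["q"].round(2))
print(world(c,f([(424,508),(252,293)]),[.074,.05]))
W=world(c,f([(316,251),(384,251),(452,252),(520,250)]),[.03]*4);print((W[:,:2]-s["tool_pos"][:2]).round(4).tolist())
W=world(c,f([(311,107),(384,107),(459,107),(535,105)]),[.03]*4);print((W[:,:2]-s["tool_pos"][:2]).round(4).tolist())
```

```text
q [-0.36  0.72  0.13  2.05 -0.24  0.37  0.  ]
[[ 0.51921932 -0.01661166  0.074     ]
 [ 0.42303957  0.09681619  0.05      ]]
[[-0.0391, 0.022], [-0.0015, 0.0236], [0.0362, 0.0248], [0.0738, 0.0276]]
[[-0.0413, 0.0958], [-0.0047, 0.0975], [0.033, 0.0993], [0.0711, 0.1019]]
```

```bash
python3 steer.py '[[0.5,-0.04,0.008,0,0,0,-0.14],[0.5,-0.08,0.015,0,0,0,-0.28],[0.5,-0.114,0.0214,0,0,0,-0.42],[0.5,-0.114,0.0214,0,0,0,-0.56],[0.5,-0.114,0.0214,0,0,0,-0.67],[0.5,-0.114,0.0214,0.03,0,0,-0.67],[0.5,-0.114,0.0214,0.05,0,0,-0.67],[0.5,-0.114,0.0214,0.065,0,0,-0.67],[0.5,-0.114,0.0214,0.073,0,0,-0.67],[0.5,-0.114,0.0214,0.073,0,0,-0.67]]' && python3 steer.py '[[0.1,0,0,0,0,0,0],[0.1,0,0,0,0,0,0],[0.1,0,0,0,0,0,0],[0.1,0,0,0,0,0,0],[0.1,0,0,0,0,0,0],[0.1,0,0,0,0,0,0],[0.1,0,0,0,0,0,0],[0.1,0,0,0,0,0,0]]' 15
```

```text
clock: 9.3
tool_pos: [0.516, -0.0191, 0.0468]
eef_rot: [0.415, 0.91, -0.001, -0.001]
contact_force: [-0.7, 0.2, 0.7]
opening: 0.499
finger_force: 0.0
clock: 10.1
tool_pos: [0.5176, -0.0192, 0.0486]
eef_rot: [0.415, 0.91, 0.0, 0.0]
contact_force: [-0.4, 0.2, 5.1]
opening: 0.148
finger_force: 15.0
```

```bash
cat > arc.py <<'E'
import sys
from h import *; from plant import r
s=r.get_state();M=R.from_quat(s["eef_rot"]).as_matrix();p=s["tool_pos"]
h=np.array([.4205,.0911]);d=p[:2]-h;L=np.hypot(*d);t0=np.arctan2(d[1],d[0]);psi=np.arctan2(M[1,1],M[0,1])
print("L",L,"keeper",.046-t0,"psi err",psi-t0-np.pi/2,"F",s["contact_force"].round(1))
for k in map(float,sys.argv[1:]):
    t=.046-k;P=h+L*np.array([np.cos(t),np.sin(t)]);w=np.r_[P-p[:2],0]@M
    print(k,w.round(4),"rz",-(t-t0))
E
python3 arc.py .8 .7 .6 .5 .4 .3 .2 .15
```

```text
L 0.1469309304491634 keeper 0.8949807877657532 psi err -0.006863889637940268 F [-0.4  0.2  5.1]
0.8 [0.0008 0.0139 0.    ] rz -0.09498078776575314
0.7 [0.003  0.0284 0.    ] rz -0.19498078776575323
0.6 [0.0066 0.0427 0.    ] rz -0.2949807877657532
0.5 [0.0117 0.0565 0.    ] rz -0.3949807877657531
0.4 [0.0181 0.0697 0.    ] rz -0.4949807877657531
0.3 [0.0258 0.0822 0.    ] rz -0.5949807877657531
0.2 [0.0347 0.0939 0.0001] rz -0.6949807877657531
0.15 [0.0396 0.0993 0.0001] rz -0.7449807877657532
```

```bash
python3 steer.py '[[0.1,0,0,-0.002,0,0,0],[0.1,0.0008,0.014,-0.002,0,0,-0.095],[0.1,0.003,0.0284,-0.002,0,0,-0.195],[0.1,0.0066,0.0427,-0.002,0,0,-0.295],[0.1,0.0117,0.0565,-0.002,0,0,-0.395],[0.1,0.0181,0.0697,-0.002,0,0,-0.495],[0.1,0.0258,0.0822,-0.002,0,0,-0.595],[0.1,0.0347,0.0939,-0.002,0,0,-0.695],[0.1,0.0396,0.0993,-0.002,0,0,-0.745],[0.1,0.0396,0.0993,-0.002,0,0,-0.745]]' && python3 arc.py .1 .05 .02 0 -.02
```

```text
clock: 11.1
tool_pos: [0.5691, 0.0773, 0.0492]
eef_rot: [0.054, 0.999, 0.001, 0.002]
contact_force: [7.9, -0.5, -12.6]
opening: 0.151
finger_force: 15.0
L 0.14926246293511597 keeper 0.13860869861794523 psi err -0.015955843682480486 F [  7.9  -0.5 -12.6]
0.1 [0.0002 0.0058 0.    ] rz -0.03860869861794522
0.05 [0.0008 0.0132 0.    ] rz -0.08860869861794522
0.02 [0.0013 0.0176 0.    ] rz -0.11860869861794522
0.0 [0.0018 0.0206 0.0001] rz -0.13860869861794523
-0.02 [0.0022 0.0235 0.0001] rz -0.15860869861794524
```

```bash
python3 steer.py '[[0.1,-0.001,0.003,0.0015,0,0,-0.02],[0.1,-0.001,0.006,0.0015,0,0,-0.04],[0.1,-0.001,0.009,0.0015,0,0,-0.06],[0.1,-0.001,0.012,0.0015,0,0,-0.08],[0.1,-0.0005,0.015,0.0015,0,0,-0.1],[0.1,0,0.018,0.0015,0,0,-0.12],[0.1,0,0.0205,0.0015,0,0,-0.138],[0.1,0,0.0205,0.0015,0,0,-0.138]]' 20 && python3 arc.py 0 -.02
```

```text
clock: 11.9
tool_pos: [0.5699, 0.0901, 0.0488]
eef_rot: [-0.012, 1.0, -0.004, 0.001]
contact_force: [6.3, -9.1, 0.0]
opening: 0.155
finger_force: 20.0
L 0.14940743050649227 keeper 0.05265004234139661 psi err 0.030184957568163417 F [ 6.3 -9.1  0. ]
0.0 [-0.      0.0079 -0.0001] rz -0.05265004234139661
-0.02 [ 0.0001  0.0109 -0.0001] rz -0.07265004234139662
```

```bash
python3 steer.py '[[0.1,-0.001,0.002,0,0,0,0],[0.1,-0.001,0.004,0,0,0,0],[0.1,-0.001,0.006,0,0,0,0],[0.1,-0.001,0.008,0,0,0,0],[0.1,-0.001,0.008,0,0,0,0]]' && python3 arc.py 0
```

```text
clock: 12.4
tool_pos: [0.57, 0.0997, 0.0488]
eef_rot: [-0.012, 1.0, -0.003, 0.0]
contact_force: [4.0, -2.1, -0.9]
opening: 0.15
finger_force: 20.0
L 0.14970970191478553 keeper -0.011768782103466408 psi err -0.03313377030662945 F [ 4.  -2.1 -0.9]
0.0 [-0.     -0.0018  0.    ] rz 0.011768782103466408
```

```bash
python3 steer.py '[[0.1,-0.001,0.002,0,0,0,0],[0.1,-0.001,0.004,0,0,0,0],[0.1,-0.001,0.004,0,0,0,0],[0.1,-0.001,0.004,0,0,0,0]]' && python3 arc.py 0
```

```text
clock: 12.8
tool_pos: [0.5699, 0.1019, 0.0487]
eef_rot: [-0.012, 1.0, -0.004, -0.001]
contact_force: [3.3, -11.8, 2.1]
opening: 0.152
finger_force: 20.0
L 0.14976475482756868 keeper -0.026433996639832202 psi err -0.048145818332552937 F [  3.3 -11.8   2.1]
0.0 [-0.0001 -0.004   0.    ] rz 0.026433996639832202
```

The force climbed against the stop after passing the crest, so the bar is home. I'll relax, release and lift.

```bash
python3 steer.py '[[0.1,0,-0.003,0,0,0,0],[0.1,0,-0.003,0,0,0,0],[0.4,0,-0.003,0,0,0,0],[0.4,0,-0.003,0,0,0,0],[0.4,0,-0.003,0,0,0,0],[0.4,0,-0.003,-0.02,0,0,0],[0.4,0,-0.003,-0.05,0,0,0],[0.4,0,-0.003,-0.1,0,0,0],[0.4,0,-0.003,-0.15,0,0,0],[0.4,0,-0.003,-0.18,0,0,0]]' && python3 steer.py '[[0.4,0.05,0,0,0,0,0],[0.4,0.1,0,0,0,0,0],[0.4,0.12,-0.05,0,0,0,0],[0.4,0.12,-0.1,0,0,0,0],[0.4,0.12,-0.15,0,0,0,0],[0.4,0.12,-0.2,0,0,0,0],[0.4,0.12,-0.2,0,0,0,0]]'
python3 - <<'E'
from plant import r
import cv2,numpy as np
im=r.snapshot("top")[:,:,::-1]
a=cv2.resize(im[120:250,105:375],(800,385),interpolation=cv2.INTER_CUBIC);cv2.imwrite("pics/end.png",a)
E
```

```text
clock: 13.8
tool_pos: [0.5707, 0.1067, 0.2323]
eef_rot: [-0.014, 1.0, 0.001, 0.002]
contact_force: [0.6, 0.3, 0.9]
opening: 0.401
finger_force: 0.0
clock: 14.5
tool_pos: [0.4542, -0.1051, 0.2282]
eef_rot: [-0.008, 1.0, -0.002, -0.001]
contact_force: [-0.8, 0.4, -0.5]
opening: 0.401
finger_force: 0.0
```

View pics/end.png

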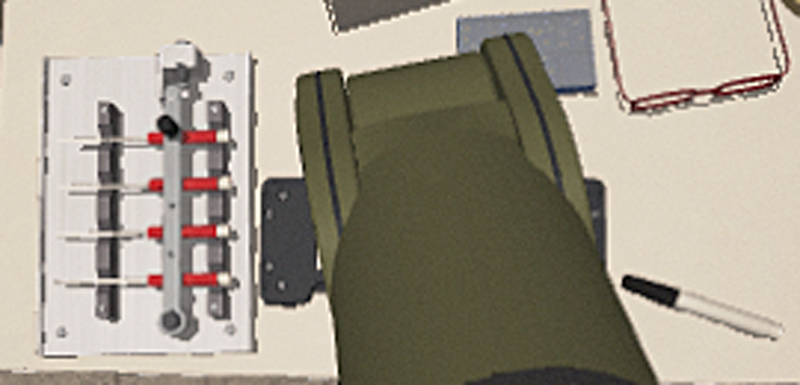

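All four drivers lie in line. The keeper bar, pivot (171,320) and knob (168,126), runs parallel to the combs with its nose in the roller housing. The pen is unmoved.

```bash
python3 -c "
from plant import r
print(r.finish_job())"
```

```text
the job is handed in; nothing more can be done
None
```

The loose driver is in the empty cradle, in line with the other three, and the keeper bar is past its roller and against its stop; I handed the job in at about 14.5 s. The pen hadn't moved, but the arm hid the gauge in the last picture, so I didn't re-check it.

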